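# Calibrate the laboratory balance with its disc weights

## Robot

A 6-joint arm with a two-finger parallel gripper is mounted at the origin on the work surface. World frame = base frame: x ahead of the robot, y to its left, z up, the work surface at z = 0. Lengths are in m, angles in rad, forces in N, time in s.
With the tool pointing down it reaches from about 0.35 to 0.8 m from the base axis. Payload 7.3 kg.
Tool frame: the origin (TCP) lies between the finger pads; the fingertips stand 25 mm ahead of it and the grasp point (between the pads) lies 6 mm ahead of it (r.tip_extent is the distance from the TCP to the fingertips, in m); z points along the fingers, y is the line along which they close (so a half turn about z gives the same grasp; the last joint's range is limited). The gripper opens to 85 mm and grips with 20 to 120 N. Pads are 22 mm wide; open, the fingers measure 114 mm over their backs; the gripper's body (76 mm by 85 mm) begins 54 mm behind the grasp point. The pads swing forward as they close: fully open they stand 13 mm farther back than shut.
Start: joints at [1.189, 0.342, 1.524, -0, 1.275, -0.146], TCP at [0.123, 0.51, 0.256] pointing down, gripper open.
Joint ranges: [-2.53, 2.53], [-0.77, 2.02], [0.04, 2.7], [-1, 4.14], [0.28, 2.66], [-3.11, 3.11]. Speed limits (rad/s): [2.57, 2.57, 3.14, 3.14, 3.14, 3.14].

## Interface

Orientations are given as a unit quaternion [x, y, z, w].
In Python, from workcell import r, command_gripper, optics gives the robot as it stands. The module is installed in compiled form; this text tells all that it offers. Calls block until the motion is done:
- r.reach(position, orientation): joint-space move of the TCP to a pose.
- r.move_straight(position, orientation=None, speed=0.15, max_force=None): straight line of the TCP; orientation=None keeps the orientation; speed is the mean speed in m/s. With max_force (N) it stops when the force on the tool has changed by that much, and returns True; else False.
- r.movej(angles): joint-space move.
- command_gripper(opening, force=None): finger opening in m; force is the grip in N (None keeps the last); returns when the fingers have stopped.
- r.hold(seconds).
- r.solve_ik(position, orientation): joint angles nearest the present ones, or None.
- r.read_state(): the state.
- optics.get_image(name): name is "side" or "top" or "wrist"; returns (picture, depth): 400x640x3 uint8, red, green, blue; 400x640 float32, m along the optical axis (not along the pixel's ray), 0 where there is no reading.
- optics.camera_model(name): a dict with "K" (3x3 intrinsics, pixels), "R" (3x3) and "t" (3): a world point X has camera coordinates R X + t; the wrist camera has in their place "tool_from_camera" (4x4, takes a point from camera to tool coordinates, whose origin is the TCP and whose axes are the flange's). Camera axes: x right, y down, z forward; pixel columns grow to the right and rows downward; lengths in m; the calibration is good to about 2 mm. A picture is of the moment at which its call begins: read the wrist's pose just before it. camera_model takes no time and is no camera call.
A pose or a line that the arm cannot do raises r.PlanningError and nothing moves.
- r.finish_job(): hands the job in; it is judged then, once.
The state is a dict: "time_s": time; "joint_positions": joint angles; "dq": joint speeds; "tau": joint torques, N m; "eef_pos": TCP position; "eef_rot": TCP orientation; "contact_force": force on the tool from outside, world axes, zero at the start; "torque": the same for the moment, N m; "grip_width": finger opening in m; "grip_force": force on a finger pad.
Only numpy, scipy, OpenCV 4.12 (cv2) and the standard library are available. Lean on these libraries where they do the work, as an engineer would, in place of code of your own. Each camera call takes 0.05 s, during which the arm holds its last target. There are 200 camera calls.

## Task

Calibrate the balance: with the pan empty press the on/off key (key 1) and then the zero key (key 2), stack every disc weight there is on the middle of the pan, largest at the bottom and smallest on top, each well centred and let go, and press the calibrate key (key 3). Then unload the weights and lay them all flat on the grey felt mat, side by side and not stacked, and with the pan empty press zero (key 2) and last on/off (key 1). Keys are counted from the left as seen from the robot; press them fully down one at a time, never press key 4, press 1 and 2 only with no weight on the pan and key 3 only with the weights on it, and do not knock over the brown reagent bottle.

Things in the scene. Friction and masses are not known exactly. Their poses are not given: they have to be found in the camera images.
- pan_top (a point): Centre of the upper face of the balance's round steel pan (124 mm across, flat, no rim, fixed, 60 mm above the bench). The balance is a white box 290 x 230 x 46 mm, fixed to the bench. This point's x axis lies in the bench plane and points from the key row straight back over the pan; y runs along the key row from key 4 towards key 1; z is up. The key row lies 172 mm in front of the pan centre.
- mat_top (a point): Centre of the upper face of the thin grey felt mat, 100 mm (its x) by 320 mm (its y), 4 mm thick, fixed to the bench; z up.
- key1_top (a point): Centre of the top of key 1 (on/off), a grey round spring key 30 mm across; the four keys stand in a row 52 mm apart on the front edge of the balance nearest the robot, counted from the robot's left (+y side): this is number 1. The top is 68 mm above the bench and stands 10 mm proud of its 46 mm wide collar. It is pressed straight down.
- key1 (a joint): How far key 1 is down, in m: 0 up, 0.006 fully down (it takes 1.5 N to start and 5 N at full travel, and springs back when let go). It counts as pressed beyond 0.0045.
- key2_top (a point): Centre of the top of key 2 (zero), a grey round spring key 30 mm across; the four keys stand in a row 52 mm apart on the front edge of the balance nearest the robot, counted from the robot's left (+y side): this is number 2. The top is 68 mm above the bench and stands 10 mm proud of its 46 mm wide collar. It is pressed straight down.
- key2 (a joint): How far key 2 is down, in m: 0 up, 0.006 fully down (it takes 1.5 N to start and 5 N at full travel, and springs back when let go). It counts as pressed beyond 0.0045.
- key3_top (a point): Centre of the top of key 3 (calibrate), a grey round spring key 30 mm across; the four keys stand in a row 52 mm apart on the front edge of the balance nearest the robot, counted from the robot's left (+y side): this is number 3. The top is 68 mm above the bench and stands 10 mm proud of its 46 mm wide collar. It is pressed straight down.
- key3 (a joint): How far key 3 is down, in m: 0 up, 0.006 fully down (it takes 1.5 N to start and 5 N at full travel, and springs back when let go). It counts as pressed beyond 0.0045.
- key4_top (a point): Centre of the top of key 4 (units (not wanted)), a grey round spring key 30 mm across; the four keys stand in a row 52 mm apart on the front edge of the balance nearest the robot, counted from the robot's left (+y side): this is number 4. The top is 68 mm above the bench and stands 10 mm proud of its 46 mm wide collar. It is pressed straight down.
- key4 (a joint): How far key 4 is down, in m: 0 up, 0.006 fully down (it takes 1.5 N to start and 5 N at full travel, and springs back when let go). It counts as pressed beyond 0.0045.
- weightA_mid (a point): Centre (half-way up) of a plain steel disc weight, 64 mm across and 22 mm thick; z along its axis, the two faces alike. Loose, lies flat on the bench at the start. Mass about 0.52 kg. Absent in some runs.
- weightB_mid (a point): Centre (half-way up) of a plain steel disc weight, 54 mm across and 22 mm thick; z along its axis, the two faces alike. Loose, lies flat on the bench at the start. Mass about 0.37 kg. Absent in some runs.
- weightC_mid (a point): Centre (half-way up) of a plain steel disc weight, 44 mm across and 22 mm thick; z along its axis, the two faces alike. Loose, lies flat on the bench at the start. Mass about 0.25 kg. Absent in some runs.
- weightD_mid (a point): Centre (half-way up) of a plain steel disc weight, 34 mm across and 22 mm thick; z along its axis, the two faces alike. Loose, lies flat on the bench at the start. Mass about 0.15 kg. Absent in some runs.
- reagent: Brown reagent bottle, 60 mm across and 150 mm tall, loose, standing at the robot's far left of the weights; origin at the centre of its underside, z along its axis. A bystander. (Other bystanders, not listed: four small capped sample cups, 31 mm across and 43 mm tall, of which three stand between or beside the weights; none is nearer than 25 mm to a weight.)
There are look-alikes about, which are no part of the job. What is shaped like the part that bears weightC_mid but black or turquoise is not meant.

How it is judged:
By the outcome, as a careful person would: the job done as asked, in the order asked, and still so for the second after the job is handed in, with the robot touching nothing.
Of weightA, weightB, weightC, weightD only 2 to 4 are there at a start; the rules pass over those that are not, and their reading is None.
At some moment in a run one of weightA, weightB may be knocked a few centimetres aside while the robot is not near it.
Once in a run the grip may slacken for a moment while it holds something.
It also fails if it takes over 210 s, if anything falls off the work surface, if the arm or the gripper's body presses on something with over 40 N, if the wrist force passes 120 N, or if a joint passes its speed limit or range.

## Working session

There is one attempt and no reset: what is moved stays moved. The work goes in short steps, each a Python script; the robot and the scene stay as the last script left them, time stands still between calls to the robot, and variables do not carry over. Pictures are saved under pics/ and viewed, at most 14 in all, crops included, and the job is handed in when it is done.

```bash
mkdir -p pics; python3 - <<'E'
from workcell import r, optics
import cv2,numpy as np
for n in("top","side"):
    p,d=optics.get_image(n); cv2.imwrite(f"pics/{n}0.png",p[:,:,::-1]); np.savez(f"{n}0.npz",p=p,d=d)
    m=optics.camera_model(n); print(n,np.round(m["K"],1).tolist(),np.round(m["R"],3).tolist(),np.round(m["t"],3)); print(d.min(),d.max())
s=r.read_state(); print(s["time_s"],s["eef_rot"],s["contact_force"],r.tip_extent); print(optics.camera_model("wrist"))
E
```

```text
top [[477.9, 0.0, 328.5], [0.0, 477.9, 195.7], [0.0, 0.0, 1.0]] [[0.028, -0.999, 0.025], [-0.994, -0.031, -0.106], [0.107, -0.022, -0.994]] [0.057 0.488 1.322]
0.0 2.2759552
side [[493.7, 0.0, 321.7], [0.0, 493.7, 201.5], [0.0, 0.0, 1.0]] [[0.998, -0.069, -0.005], [-0.043, -0.554, -0.832], [0.054, 0.83, -0.555]] [-0.485  0.129  1.109]
0.0 3.7057664
0.1 [ 1.17610228e-01  9.93059602e-01 -6.57055532e-04 -1.73530322e-04] [ 0.36087936 -0.12821532  0.11802335] 0.025
{'K': array([[284.74740839,   0.        , 321.88618207],
       [  0.        , 284.74740839, 199.70667834],
       [  0.        ,   0.        ,   1.        ]]), 'tool_from_camera': array([[-4.59694332e-04, -9.64410804e-01, -2.64408000e-01,
         6.64579044e-02],
       [ 9.99999774e-01, -3.13475922e-04, -5.95196297e-04,
        -6.35902621e-04],
       [ 4.91128198e-04, -2.64408213e-01,  9.64410730e-01,
        -1.17467565e-01],
       [ 0.00000000e+00,  0.00000000e+00,  0.00000000e+00,
         1.00000000e+00]])}
```

View pics/top0.png

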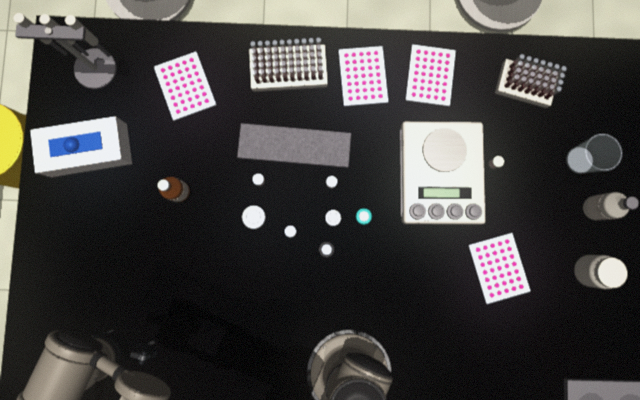

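View pics/side0.png

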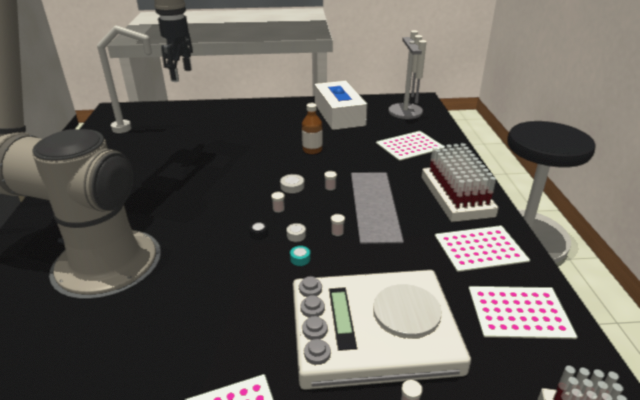

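The top view shows the balance with its pan at (444,149) and keys at about (417–474,211), and the mat at (294,145). There are discs at (253,217) and (333,217), a turquoise look-alike at (364,216), cups at (258,179), (332,181) and (290,231), and a dark item at (327,249). I'll zoom in and measure these.

```bash
cat > h.py <<'E'
import numpy as np,cv2
from workcell import r, command_gripper, optics
def ray(n,px,z):
    m=optics.camera_model(n);K,R,t=m["K"],m["R"],m["t"]
    return _hit(-R.T@t,R.T@np.linalg.solve(K,[px[0],px[1],1.]),z)
def _hit(c,d,z): return c+d*(z-c[2])/d[2]
def blobs(n,img,lo,hi,z,amin=25,amax=1e5):
    hsv=cv2.cvtColor(img,cv2.COLOR_RGB2HSV); m=cv2.inRange(hsv,lo,hi)
    out=[]
    for c in cv2.findContours(m,cv2.RETR_EXTERNAL,cv2.CHAIN_APPROX_NONE)[0]:
        a=cv2.contourArea(c)
        if amin<a<amax:
            P=np.array([ray(n,p,z)[:2] for p in c[:,0,:]],np.float32)
            (x,y),rad=cv2.minEnclosingCircle(P); out.append((c[:,0].mean(0).round(1),a,round(x,4),round(y,4),round(2*rad,4)))
    return out
E
python3 - <<'E'
from h import *
a=np.load("top0.npz"); p=a["p"]
for b in blobs("top",p,(0,0,150),(180,70,255),.022,25,1500): print(*b)
print("turq",blobs("top",p,(80,90,90),(100,255,255),.022))
print("grey mat"); hsv=cv2.cvtColor(p,cv2.COLOR_RGB2HSV)
m=cv2.inRange(hsv,(0,0,60),(180,80,170)); m[:, :220]=0;m[:,370:]=0;m[:115]=0;m[172:]=0
c=max(cv2.findContours(m,0,1)[0],key=cv2.contourArea); (q,s,an)=cv2.minAreaRect(c); 
B=np.array([ray("top",x,.004) for x in cv2.boxPoints((q,s,an))]);print(B.round(4),B.mean(0))
crop=cv2.resize(p[165:265,230:390],None,fx=5,fy=5,interpolation=2);cv2.imwrite("pics/c1.png",crop[:,:,::-1])
E
```

```text
[133.1 395.4] 115.0 -0.0693 0.5793 0.0614
[104.7 367.7] 39.5 0.0016 0.6605 0.0447
[ 49.1 378.6] 882.5 -0.0331 0.805 0.1311
[ 62.  351.6] 153.5 0.0447 0.776 0.0695
[331.7 345.7] 216.5 0.0763 0.0497 0.0904
[594.7 275.3] 60.5 0.2886 -0.6985 0.0757
[612.  272.2] 654.0 0.2929 -0.7345 0.0861
[326.1 249. ] 73.0 0.3364 0.0732 0.0293
[289.9 230.8] 85.5 0.3845 0.1764 0.032
[363.4 215.8] 65.5 0.433 -0.0292 0.0287
[332.8 217.3] 172.5 0.4252 0.0581 0.0447
[253.1 216.6] 380.0 0.4208 0.2808 0.0647
[615.5 204.8] 287.5 0.4855 -0.7537 0.0693
[162.8 184.4] 81.5 0.5031 0.5371 0.0316
[331.4 181. ] 83.0 0.5287 0.0637 0.0321
[257.8 178.8] 84.5 0.5282 0.2722 0.0322
[498.1 161.1] 82.5 0.6018 -0.4133 0.0321
[579.8 159.5] 415.0 0.6139 -0.6516 0.0709
[519.6  87.5] 409.5 0.8399 -0.5023 0.1839
[281.3  59.3] 34.5 0.8806 0.2205 0.0346
[266.4  53.1] 30.0 0.8956 0.2647 0.0374
[273.8  56.1] 50.0 0.8884 0.244 0.0578
[47.  30.1] 29.0 0.9425 0.8982 0.0216
[173.1  14. ] 32.5 1.0103 0.542 0.0722
turq [(array([363.4, 215.8]), 190.5, 0.4324, -0.0293, 0.0468)]
grey mat
[[0.5904 0.3384 0.004 ]
 [0.6942 0.3346 0.004 ]
 [0.6766 0.0095 0.004 ]
 [0.5726 0.0159 0.004 ]] [0.6334468  0.17462464 0.004     ]
```

View pics/c1.png

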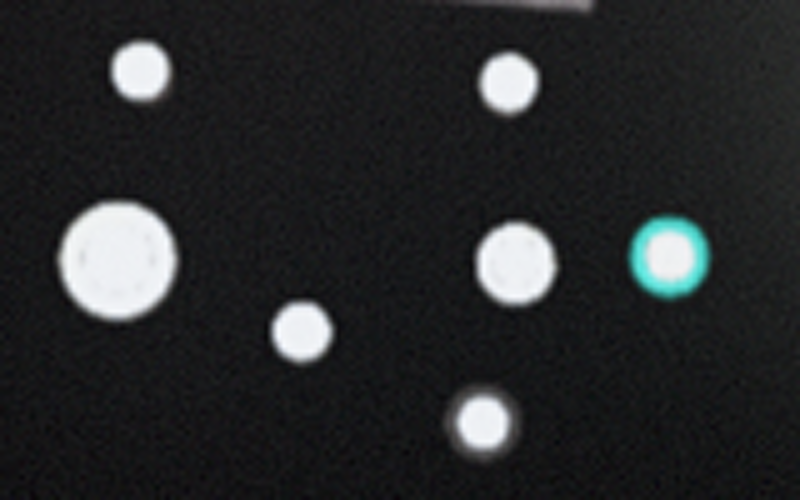

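The zoom shows only two plain steel discs: the 64 mm one at (253,217), which is A, and the 44 mm one at (333,217), which is C. The item at (327,249) is the black look-alike, with the same light centre as the turquoise one, so B and D are absent. Next are the pan and keys.

```bash
python3 - <<'E'
from h import *
a=np.load("top0.npz"); p=a["p"];d=a["d"]
for (u,v) in [(444,149),(417,211),(253,217),(333,217),(294,145),(200,250),(410,130)]:
    m=optics.camera_model("top");X=np.linalg.solve(m["K"],[u,v,1.])*np.median(d[v-1:v+2,u-1:u+2]);print((m["R"].T@(X-m["t"])).round(4))
hsv=cv2.cvtColor(p,cv2.COLOR_RGB2HSV)
cr=cv2.resize(p[115:230,395:490],None,fx=5,fy=5,interpolation=2);cv2.imwrite("pics/c2.png",cr[:,:,::-1])
g=cv2.resize(cv2.cvtColor(p,6+1)[115:230,395:490],None,fx=4,fy=4,interpolation=2)
for z,lo,hi,dd in((.06,80,105,100),(.068,24,48,30)):
    c=cv2.HoughCircles(g,cv2.HOUGH_GRADIENT_ALT,1.5,dd,param1=60,param2=.7,minRadius=lo,maxRadius=hi)
    if c is not None:
        for x,y,R in np.array(c).reshape(-1,3):
            u=(x+.5)/4-.5+395;v=(y+.5)/4-.5+115;print(round(u,1),round(v,1),"r",R/4,ray("top",(u,v),z).round(4),ray("top",(u,v),.058).round(4))
E
```

```text
[ 0.6233 -0.2466  0.0608]
[ 0.4469 -0.1705  0.0699]
[0.4199 0.2808 0.0222]
[0.4265 0.0568 0.0245]
[0.6329 0.1746 0.003 ]
[0.3237 0.4282 0.0009]
[ 0.6776 -0.1534  0.0473]
444.9 150.2 r 21.925602 [ 0.62   -0.2493  0.06  ] [ 0.6205 -0.2498  0.058 ]
417.9 210.6 r 8.197645 [ 0.4481 -0.1733  0.068 ] [ 0.449  -0.1754  0.058 ]
455.4 211.0 r 8.243949 [ 0.4502 -0.2765  0.068 ] [ 0.4511 -0.2794  0.058 ]
474.1 211.4 r 8.170779 [ 0.4508 -0.3282  0.068 ] [ 0.4516 -0.3315  0.058 ]
437.4 210.6 r 7.3374486 [ 0.4498 -0.2269  0.068 ] [ 0.4506 -0.2294  0.058 ]
437.4 210.6 r 10.42821 [ 0.4498 -0.2269  0.068 ] [ 0.4506 -0.2294  0.058 ]
```

View pics/c2.png

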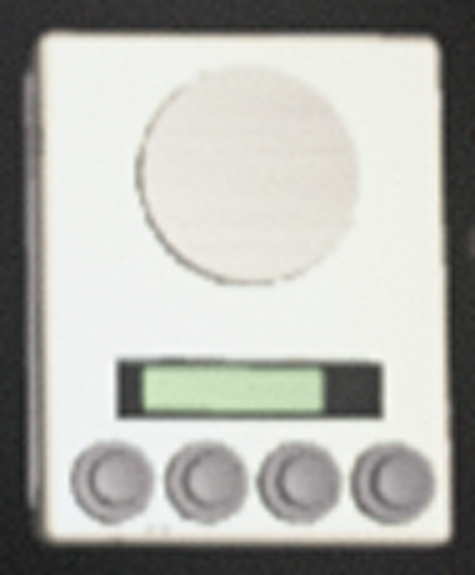

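The crop shows the four collars at crop y≈481 (image row 211) and the pan at about (445,150). The collar spacing of 52 mm and the 172 mm offset to the pan agree with the task. I'll press keys 1 and 2 with the gripper closed, then measure from the wrist camera.

```bash
cat >> h.py <<'E'
Q=[0,1,0,0]
from scipy.spatial.transform import Rotation as Ro
KEY={1:(.449,-.1754),2:(.4502,-.2275),3:(.4511,-.2794)}
def st(): return r.read_state()
def press(k):
    x,y=KEY[k]; r.reach([x,y,.135],Q); r.move_straight([x,y,.102],Q,.1)
    f0=st()["contact_force"][2]
    hit=r.move_straight([x,y,.0845],Q,.02,max_force=12)
    r.hold(.25); s=st(); print("key",k,"hit",hit,"z",s["eef_pos"].round(4),"dF",round(s["contact_force"][2]-f0,2),"t",s["time_s"])
    r.move_straight([x,y,.135],Q,.15)
    return hit
def wray(uv,z,s):
    m=optics.camera_model("wrist");T=m["tool_from_camera"];W=Ro.from_quat(s["eef_rot"]).as_matrix()
    uv=np.atleast_2d(uv).astype(float); d=(W@T[:3,:3]@np.linalg.inv(m["K"])@np.c_[uv,np.ones(len(uv))].T).T
    c=W@T[:3,3]+s["eef_pos"]; return (c+d*((z-c[2])/d[:,2])[:,None])[:,:2]
def wlook(z,lo=(0,0,150),hi=(180,70,255),dmin=.025,dmax=.15,name=None):
    s=st(); p,d=optics.get_image("wrist")
    if name: cv2.imwrite(f"pics/{name}.png",p[:,:,::-1])
    m=cv2.inRange(cv2.cvtColor(p,cv2.COLOR_RGB2HSV),lo,hi); out=[]
    for c in cv2.findContours(m,0,1)[0]:
        if cv2.contourArea(c)<80: continue
        (x,y),R=cv2.minEnclosingCircle(wray(c[:,0],z,s).astype(np.float32))
        if dmin<2*R<dmax: out.append((round(x,4),round(y,4),round(2*R,4)))
    return out,p,d,s
E
python3 - <<'E'
from h import *
command_gripper(0.0,40); r.reach([.449,-.1754,.2],Q)
press(1)
E
```

```text
key 1 hit True z [ 0.4491 -0.1755  0.087 ] dF 8.7 t 5.4
```

```bash
python3 - <<'E'
from h import *
press(2)
command_gripper(.085)
r.reach([.62,-.25,.30],Q); o,p,d,s=wlook(.06,name="wpan"); print("pan",o)
r.reach([.43,.28,.26],Q); o,p,d,s=wlook(.022,name="wA"); print("A",o)
r.reach([.43,.06,.26],Q); o,p,d,s=wlook(.022,name="wC"); print("C",o, s["time_s"])
E
python3 -c "
import cv2,numpy as np
cv2.imwrite('pics/w1.png',cv2.resize(np.vstack([np.hstack([cv2.imread('pics/wpan.png'),cv2.imread('pics/wA.png')])]),(800,250)))"
```

```text
key 2 hit True z [ 0.4503 -0.2276  0.087 ] dF 6.98 t 7.675
pan [(0.79, 0.1346, 0.1339), (0.7774, -0.5093, 0.0759), (0.7672, -0.037, 0.0957), (0.5977, -0.3984, 0.0294), (0.6108, -0.6056, 0.0635), (0.5283, 0.049, 0.0294), (0.5152, -0.2333, 0.0788), (0.4457, -0.0511, 0.0252), (0.4413, -0.1612, 0.0323), (0.4401, 0.0262, 0.0382)]
A [(0.765, -0.003, 0.1045), (0.7482, 0.5407, 0.0992), (0.5871, 0.0558, 0.0685), (0.5296, 0.0616, 0.0594), (0.53, 0.2683, 0.0477), (0.4932, 0.507, 0.0854), (0.4345, -0.0304, 0.0285), (0.4265, 0.0619, 0.0542), (0.4225, 0.2797, 0.0634), (0.3857, 0.1709, 0.0398), (0.3384, 0.0721, 0.0288)]
C [(0.7761, -0.2189, 0.0968), (0.7157, -0.2035, 0.0503), (0.7016, 0.5013, 0.0439), (0.5368, 0.2817, 0.0328), (0.5367, 0.0644, 0.0322), (0.4228, 0.279, 0.0635), (0.3862, 0.1811, 0.0332), (0.3536, -0.3251, 0.0265)] 12.8917
```

View pics/w1.png

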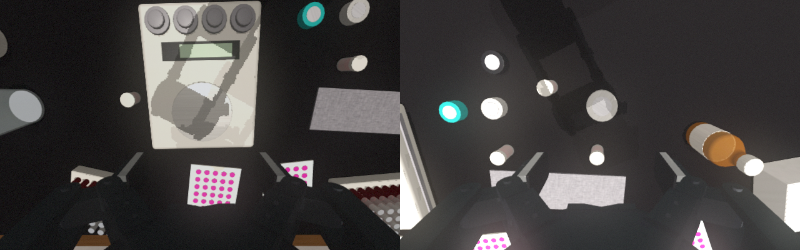

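The wrist views show the pan at about (400,205) in full-size pixels with the arm's shadow across it, and A at about (322,168) in its own full-size image. Next I'll fit the pan and collar circles in the saved image.

```bash
python3 - <<'E'
from h import *
s={"eef_pos":np.array([.62,-.25,.30]),"eef_rot":np.array(Q)}
g=cv2.imread("pics/wpan.png",0)[0:250,200:440]; g=cv2.resize(g,None,fx=3,fy=3,interpolation=2)
for lo,hi,z in((110,160,.06),(35,70,.058)):
  for a in (60,120):
    c=cv2.HoughCircles(g,cv2.HOUGH_GRADIENT_ALT,1.5,20,param1=a,param2=.6,minRadius=lo,maxRadius=hi)
    if c is None: print("none");continue
    for x,y,R in np.array(c).reshape(-1,3)[:8]:
        uv=((x+.5)/3-.5+200,(y+.5)/3-.5); print(a,np.round(uv,1),round(R/3,1),wray(uv,z,s).round(4))
g=cv2.imread("pics/wC.png",0); 
for t in(70,100,130):
  for c in cv2.findContours((g>t).astype(np.uint8),0,1)[0]:
    (x,y),R=cv2.minEnclosingCircle(wray(c[:,0],.022,{"eef_pos":np.array([.43,.06,.26]),"eef_rot":np.array(Q)}).astype(np.float32))
    if .03<2*R<.055: print(t,round(x,4),round(y,4),round(2*R,4))
E
```

```text
60 [319.2 180.2] 49.0 [[ 0.6255 -0.2544]]
60 [365.2  44.7] 49.4 [[ 0.4693 -0.2018]]
60 [316.7  45.7] 45.0 [[ 0.4703 -0.2568]]
120 [324.2 180.2] 48.6 [[ 0.6255 -0.248 ]]
120 [367.2  43.2] 47.2 [[ 0.4678 -0.1996]]
60 [296.2  28.7] 14.3 [[ 0.4525 -0.2797]]
60 [296.2  28.7] 20.9 [[ 0.4525 -0.2797]]
60 [343.7  28.2] 13.9 [[ 0.4521 -0.2264]]
60 [343.7  28.2] 20.9 [[ 0.4521 -0.2264]]
60 [248.2  28.2] 21.4 [[ 0.452  -0.3337]]
60 [248.2  28.2] 13.6 [[ 0.452  -0.3337]]
60 [391.2  24.7] 13.9 [[ 0.4486 -0.1732]]
60 [248.2  28.2] 17.5 [[ 0.452  -0.3337]]
120 [295.7  30.2] 21.1 [[ 0.454  -0.2803]]
120 [248.2  28.2] 14.2 [[ 0.452  -0.3337]]
120 [248.2  28.2] 19.0 [[ 0.452  -0.3337]]
120 [295.7  30.2] 13.6 [[ 0.454  -0.2803]]
120 [390.2  27.2] 21.4 [[ 0.4511 -0.1742]]
120 [343.7  28.2] 21.5 [[ 0.4521 -0.2264]]
120 [343.7  28.2] 12.8 [[ 0.4521 -0.2264]]
120 [390.2  27.2] 12.7 [[ 0.4511 -0.1742]]
70 0.7166 -0.2036 0.0517
70 0.7005 0.4997 0.0504
70 0.5292 0.064 0.0484
70 0.4919 0.4784 0.0528
70 0.4338 -0.0304 0.0436
70 0.4262 0.0563 0.0451
70 0.3845 0.1762 0.0429
70 0.3506 -0.3248 0.0347
70 0.3384 0.0671 0.0373
100 0.7166 -0.2029 0.0505
100 0.6995 0.5001 0.0477
100 0.5363 0.0641 0.0337
100 0.5348 0.2805 0.0369
100 0.4341 -0.0348 0.0374
100 0.4269 0.056 0.0428
100 0.3859 0.1805 0.0339
100 0.3523 -0.3251 0.0312
130 0.7162 -0.2032 0.0504
130 0.7004 0.5004 0.0438
130 0.5934 0.2969 0.0521
130 0.5362 0.064 0.0329
130 0.5363 0.2812 0.0332
130 0.4281 0.055 0.0376
130 0.3858 0.1805 0.0331
```

```bash
cat >> h.py <<'E'
def find(xy,dia,z,h=.16,tol=.05):
    """hover so that the disc is in view, return its wrist-measured centre"""
    r.reach([xy[0]+.02,xy[1],z+h],Q); r.hold(.2); s=st(); p,_=optics.get_image("wrist"); cv2.imwrite("pics/find.png",p[:,:,::-1])
    g=cv2.cvtColor(p,cv2.COLOR_RGB2GRAY); best=None
    for t in range(60,215,15):
        for c in cv2.findContours((g>t).astype(np.uint8),0,1)[0]:
            if cv2.contourArea(c)<100: continue
            P=wray(c[:,0],z,s).astype(np.float32);(x,y),R=cv2.minEnclosingCircle(P)
            e=abs(2*R-dia)+2*abs(cv2.contourArea(P)/(np.pi*R*R)-1)*dia*.2
            if np.hypot(x-xy[0],y-xy[1])<tol and abs(2*R-dia)<.005 and (best is None or e<best[0]): best=(e,x,y,2*R,t)
    print("find",np.round(best,4) if best else None); return best
DZ={.064:.018,.044:.0217}   # TCP height for fingertip at 0
def pick(xy,dia,zb):
    zt=zb+DZ[dia]+.004
    command_gripper(min(.085,dia+.02)); r.move_straight([*xy,zb+.09],Q,.2)
    hit=r.move_straight([*xy,zt],Q,.08,max_force=12); s=st()
    if hit: print("BLOCKED",s["eef_pos"]); r.move_straight([*xy,zb+.12],Q,.1); return False
    command_gripper(0,70); s=st(); print("grip",s["grip_width"],s["grip_force"])
    r.move_straight([*xy,zb+.15],Q,.15); r.hold(.3); s=st(); print("lift",s["grip_width"],s["grip_force"],s["contact_force"].round(1),s["time_s"])
    return abs(s["grip_width"]-dia)<.006
def place(xy,dia,zs):
    zt=zs+DZ[dia]+.004
    s=st(); p=s["eef_pos"]
    r.move_straight([p[0],p[1],max(p[2],zs+.13)],Q,.2); r.move_straight([*xy,zs+.13],Q,.22)
    s=st(); print("carried",s["grip_width"],s["grip_force"])
    if abs(s["grip_width"]-dia)>.006: return False
    r.move_straight([*xy,zt+.012],Q,.12); r.hold(.2)
    hit=r.move_straight([*xy,zt-.004],Q,.02,max_force=5); s=st(); print("down",hit,s["eef_pos"].round(4),"exp z",zt,s["contact_force"].round(1))
    command_gripper(dia+.018); r.hold(.2); r.move_straight([*s["eef_pos"][:2],zs+.12],Q,.12); return True
E
python3 - <<'E'
from h import *
b=find((.4225,.2797),.064,.022)
if b and pick(b[1:3],.064,0): print(place((.6243,-.2513),.064,.06))
E
```

```text
find [1.400e-03 4.223e-01 2.798e-01 6.420e-02 1.350e+02]
grip 0.062436662461327966 57.531023025512695
lift 0.062058371654711425 76.91171050071716 [-0.4 -0.4 -5.1] 17.725
carried 0.061630452385221426 77.46304392814636
down True [ 0.6242 -0.2513  0.0832] exp z 0.082 [ 0.7 -0.5  4.1]
True
```

```bash
python3 - <<'E'
from h import *
r.reach([.66,-.25,.26],Q); r.hold(.2); s=st(); p,d=optics.get_image("wrist"); np.savez("pA.npz",p=p,d=d,pos=s["eef_pos"],rot=s["eef_rot"])
cv2.imwrite("pics/pA.png",cv2.resize(p[60:300,180:460],None,fx=2.5,fy=2.5)[:,:,::-1]); 
t,dt=optics.get_image("top"); np.savez("top1.npz",p=t,d=dt); cv2.imwrite("pics/top1.png",cv2.resize(t[110:240,380:500],None,fx=4.5,fy=4.5)[:,:,::-1])
E
```

```text
(no output)
```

View pics/pA.png

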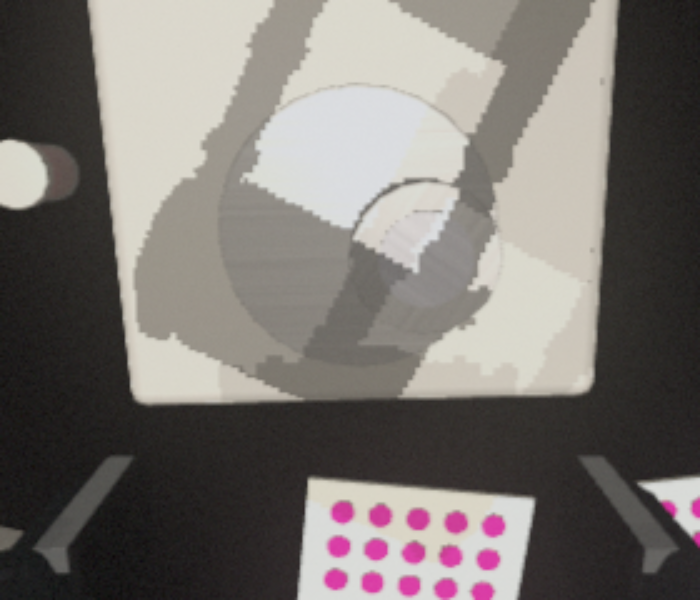

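A now sits off-centre on the pan. The crop puts the pan at (358,225) and A at about (425,255), overlapping the pan's right edge, so A was probably knocked. I'll measure it from depth.

```bash
cat >> h.py <<'E'
def dcloud(n="wrist"):
    s=st(); p,d=optics.get_image(n); m=optics.camera_model(n)
    v,u=np.mgrid[:400,:640]; C=(np.linalg.inv(m["K"])@np.c_[u.ravel(),v.ravel(),np.ones(u.size)].T).T*d.reshape(-1,1)
    if n=="wrist":
        T=m["tool_from_camera"]; W=Ro.from_quat(s["eef_rot"]).as_matrix(); X=(C@T[:3,:3].T+T[:3,3])@W.T+s["eef_pos"]
    else: X=(C-m["t"])@m["R"]
    X[d.ravel()<=0]=9; return X.reshape(400,640,3),p,s
def dfind(xy,z,rng=.07,n="wrist",dz=.006):
    X,p,s=dcloud(n); k=((abs(X[...,2]-z)<dz)&(np.hypot(X[...,0]-xy[0],X[...,1]-xy[1])<rng)).astype(np.uint8)
    k=cv2.morphologyEx(k,cv2.MORPH_OPEN,np.ones((3,3),np.uint8)); o=[]
    for c in cv2.findContours(k,0,1)[0]:
        if cv2.contourArea(c)<60: continue
        mk=cv2.drawContours(np.zeros_like(k),[c],-1,1,-1)*k
        P=X[mk>0]; (x,y),R=cv2.minEnclosingCircle(P[:,:2].astype(np.float32)); A=np.c_[P[:,:2]-P[:,:2].mean(0),np.ones(len(P))]
        o.append((round(x,4),round(y,4),round(2*R,4),"mean",P.mean(0).round(4).tolist(),"slope",np.linalg.lstsq(A,P[:,2],rcond=None)[0][:2].round(3).tolist()))
    return o
E
python3 - <<'E'
from h import *
X,p,s=dcloud()
for z in(.082,.0605): print(z,dfind((.622,-.25),z,.1))
print(st()["time_s"], dfind((.622,-.25),.082,.1,"top"))
for uv in[(350,162),(323,130),(300,150),(300,230)]: print(X[uv[1],uv[0]].round(4))
E
```

```text
0.082 [(0.6333, -0.2218, 0.0637, 'mean', [0.6325, -0.2219, 0.0819], 'slope', [0.001, -0.001])]
0.0605 [(0.6244, -0.2496, 0.1238, 'mean', [0.6169, -0.2612, 0.0598], 'slope', [0.001, -0.0])]
24.925 [(0.6323, -0.2187, 0.065, 'mean', [0.6313, -0.2162, 0.083], 'slope', [-0.004, -0.004])]
[ 0.6324 -0.2218  0.0839]
[ 0.6011 -0.2494  0.0594]
[ 0.6224 -0.2747  0.0598]
[ 7.394e-01 -2.815e-01  3.000e-04]
```

View pics/top1.png

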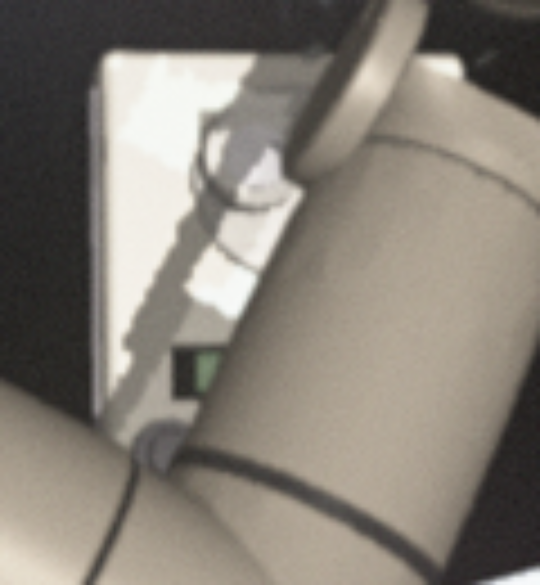

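A lies flat on the pan at (0.633, −0.222), about 30 mm off centre; the top view agrees and shows nothing touching it. I'll re-grasp it and centre it.

```bash
python3 - <<'E'
from h import *
P=(.6244,-.250)
if pick((.6331,-.2218),.064,.06):
    print(place(P,.064,.06)); r.reach([.66,-.25,.26],Q); r.hold(.2)
    print(dfind(P,.082,.1),st()["time_s"])
E
```

```text
grip 0.06192383443465262 78.0183470249176
lift 0.061982255513853016 76.91612005233765 [-0.3  0.2 -5. ] 28.55
carried 0.06136647543330214 77.2463321685791
down True [ 0.6243 -0.25    0.0835] exp z 0.082 [-0.1 -0.3  4.3]
True
[(0.6243, -0.2513, 0.0638, 'mean', [0.6235, -0.2512, 0.0819], 'slope', [0.001, 0.0])] 33.025
```

A is centred to within about 2 mm. Now C.

```bash
python3 - <<'E'
from h import *
r.reach([.45,.057,.18],Q); r.hold(.2); o=dfind((.427,.056),.022,.045); print(o)
b=find((.427,.056),.044,.022)
x,y=o[0][:2] if len(o)==1 and abs(o[0][2]-.044)<.004 else b[1:3]
if pick((x,y+.0012),.044,0):
    print(place((.6243,-.2500),.044,.082)); r.reach([.66,-.25,.28],Q); r.hold(.2)
    print(dfind((.624,-.25),.104,.1),dfind((.624,-.25),.082,.1),st()["time_s"])
    p,_=optics.get_image("wrist"); cv2.imwrite("pics/pC.png",p[:,:,::-1])
E
```

```text
[(0.4276, 0.0564, 0.044, 'mean', [0.4268, 0.0563, 0.0219], 'slope', [0.009, -0.002])]
find [1.600e-03 4.271e-01 5.640e-02 4.380e-02 9.000e+01]
grip 0.0417074397551307 69.63318943977356
lift 0.04159513346906674 71.01849317550659 [ 0.3  0.7 -2.6] 38.7
carried 0.042173449252740164 71.14548325538635
down True [ 0.6242 -0.25    0.1087] exp z 0.1077 [ 0.8 -0.6  4.6]
True
[(0.6238, -0.2509, 0.0438, 'mean', [0.6232, -0.251, 0.1039], 'slope', [0.007, -0.001])] [(0.6243, -0.2512, 0.0639, 'mean', [0.6208, -0.2512, 0.0818], 'slope', [-0.002, -0.0])] 44.8583
```

View pics/pC.png

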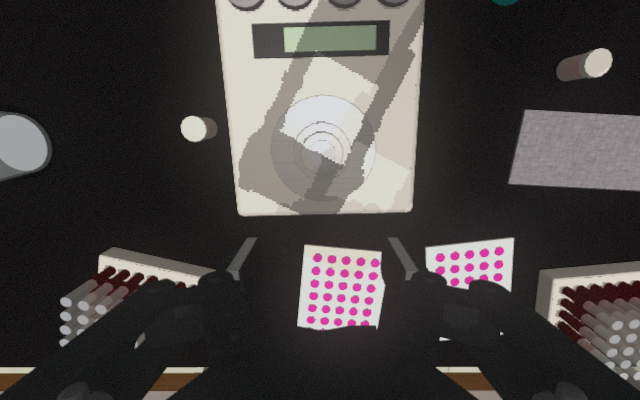

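The stack is centred on the pan at (322,150), with C concentric on A. I'll press key 3 and then unload.

```bash
python3 - <<'E'
from h import *
command_gripper(0,40); r.reach([.451,-.279,.2],Q); press(3)
r.reach([.451,-.279,.25],Q); r.reach([.66,-.25,.28],Q); r.hold(.2)
o=dfind((.624,-.25),.104,.1); print(o)
x,y=o[0][:2]
if len(o)==1 and pick((x,y+.0012),.044,.082):
    print(place((.631,.105),.044,.004))
    r.reach([.66,.17,.28],Q);r.hold(.2); print(dfind((.635,.17),.026,.15),st()["time_s"])
E
```

```text
key 3 hit True z [ 0.4512 -0.2795  0.087 ] dF 6.71 t 48.2583
[(0.6236, -0.2512, 0.0437, 'mean', [0.6231, -0.2512, 0.1039], 'slope', [0.002, -0.001])]
grip 0.04187463490142109 71.5835952758789
lift 0.04182462796606631 71.15338325500488 [ 0.4  0.  -1.7] 54.2667
carried 0.04162427228467475 71.15307927131653
down True [0.6309 0.105  0.0309] exp z 0.0297 [-1.1  0.1  4.4]
True
[(0.6303, 0.1038, 0.0438, 'mean', [0.6299, 0.1041, 0.0259], 'slope', [0.005, -0.011])] 60.4667
```

```bash
python3 - <<'E'
from h import *
r.reach([.66,-.25,.28],Q); r.hold(.2)
o=dfind((.624,-.25),.082,.1); print(o)
x,y=o[0][:2]
if len(o)==1 and pick((x,y+.0012),.064,.06):
    print(place((.639,.244),.064,.004))
    r.reach([.66,.17,.30],Q);r.hold(.2); print(dfind((.635,.17),.026,.15),st()["time_s"])
    p,_=optics.get_image("wrist"); cv2.imwrite("pics/mat.png",p[:,:,::-1])
E
```

```text
[(0.6243, -0.2512, 0.0639, 'mean', [0.6234, -0.2512, 0.082], 'slope', [0.001, 0.0])]
grip 0.06190000492587561 78.003408908844
lift 0.062203542837861024 76.92090511322021 [ 0.4  0.3 -3.9] 66.0667
carried 0.062013637080074076 76.92116975784302
down True [0.6389 0.244  0.0273] exp z 0.026 [-0.2 -0.9  4.3]
True
[(0.6306, 0.1037, 0.0444, 'mean', [0.6299, 0.104, 0.0259], 'slope', [0.007, -0.008]), (0.638, 0.2422, 0.0638, 'mean', [0.6374, 0.242, 0.0258], 'slope', [0.002, 0.003])] 73.0083
```

View pics/mat.png

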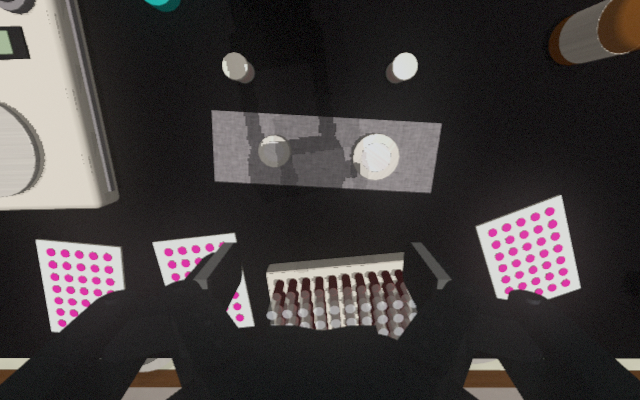

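Both discs lie flat on the mat, C at (275,151) and A at (376,157), and the pan is empty. I'll press key 2 and then key 1, retreat, check and hand in.

```bash
python3 - <<'E'
from h import *
command_gripper(0,40); r.reach([.45,-.22,.25],Q)
a=press(2); b=press(1)
r.reach([.45,-.1,.3],Q); r.reach([.66,.17,.30],Q); r.hold(.5)
o=dfind((.635,.17),.026,.15); print(o)
if a and b and len(o)==2: print(st()["time_s"], r.finish_job())
E
```

```text
key 2 hit True z [ 0.4503 -0.2276  0.087 ] dF 6.5 t 77.4417
key 1 hit True z [ 0.4491 -0.1755  0.087 ] dF 6.84 t 79.7167
[(0.6301, 0.1038, 0.0437, 'mean', [0.63, 0.104, 0.0259], 'slope', [0.003, -0.013]), (0.6381, 0.2424, 0.0639, 'mean', [0.6373, 0.242, 0.0259], 'slope', [0.001, 0.003])]
the job is handed in; nothing more can be done
82.7917 None
```

I handed the job in at 83 s: keys 1 and 2 were pressed, weights A and C (the only two present) were stacked, key 3 was pressed, both weights were laid flat on the mat, and keys 2 and 1 were pressed; A was found about 30 mm off-centre after its first placing, so I re-centred it before stacking C.

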